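# Point out the next kiln load

## Robot

A 6-joint arm with a two-finger parallel gripper is mounted at the origin on the work surface; the furniture and walls round the work are solid. World frame = base frame: x ahead of the robot, y to its left, z up, the work surface at z = 0. Lengths are in mm, angles in rad, forces in N, time in s.
With the tool pointing down it reaches from about 300 to 775 mm from the base axis. Payload 14.6 kg.
Tool frame: the origin (TCP) lies at the very end of the fingers, on their centre line; the grasp point (between the pads) lies 19 mm behind it; z points along the fingers, y is the line along which they close (so a half turn about z gives the same grasp; the last joint's range is limited). The gripper opens to 94 mm and grips with 3 to 60 N. Pads are 16 mm wide; open, the fingers measure 119 mm over their backs; the gripper's body (75 mm by 177 mm) begins 78 mm behind the grasp point.
Start: joints at [-0.067, 0.3, 1.521, -0, 1.321, -0.067], TCP at [549.99, -0.002, 205.446] pointing down, gripper open.
Joint ranges: [-3.03, 3.03], [-0.79, 2.21], [0.23, 2.52], [-1.04, 4.18], [0, 3.07], [-2.55, 2.55]. Speed limits (rad/s): [2.22, 2.22, 2.57, 3.14, 3.14, 3.14].

## Interface

Orientations are given as [roll, pitch, yaw] about the fixed x, y, z axes, in that order (R = Rz(yaw) Ry(pitch) Rx(roll)).
In Python, from cell import manip, eyes, ticket gives the robot as it stands. The module is installed in compiled form; this text tells all that it offers.
- The arm moves only by the tool arm_command, never from a script. Its argument "plan" is a list of rows, each a list of 5 numbers: the opening, from -1 (shut) to 1 (fully open), then the shift along the tool's x, y, z in m, then the turn about the tool's z in rad. In form: [[jaw, dx, dy, dz, roll], ...]. A call has 1 to 20 rows; each row shifts and turns the commanded pose from where the row before left it, along the tool's axes as they then stand; what a row does not reach is not made up. A row lasts 1/8 s, in which the tool goes at most 62.5 mm and 10.7 degrees, less where a joint would pass 70% of its speed; a pose out of reach is approached as far as the arm can. A call is refused whole if a number of a shift passes 0.0625 or a number of a turn 0.188, either way. A call with a gripper value outside its range is refused whole. The fingers move at their own pace and stop on an object; "newtons" is the grip in N (left out, the last holds). Time passes only in rows, so rows that do not move let the fingers close. It gives the time, the measured TCP pose, the force, the opening and the grip force at its end, in the units of the state.
- manip.read_state(): the state, without advancing time (a new reading comes with each control period).
- eyes.camera(name): name is "scene" or "side" or "wrist"; returns a dict with "img" (420x560x3 uint8, blue, green, red), "z_map" (420x560 float32, mm along the optical axis (not along the pixel's ray), 0 where there is no reading), "fx", "fy", "cx", "cy" (pixels), "eye" and "orientation" of the camera in the world. Camera axes: x right, y down, z forward; pixel columns grow to the right and rows downward; lengths in mm; the calibration is good to about 2 mm. A picture is of the moment at which its call begins.
- ticket.sign_off(): hands the job in; it is judged then, once.
The state is a dict: "clock": time; "joints": joint angles; "qd": joint speeds; "effort": joint torques, N m; "eef_pos": TCP position; "eef_rot": TCP orientation; "wrist_force": force on the tool from outside, world axes, zero at the start; "moment": the same for the moment, N m; "finger_gap": finger opening in mm; "finger_force": force on a finger pad.
Only numpy, scipy, OpenCV 4.12 (cv2) and the standard library are available. Lean on these libraries where they do the work, as an engineer would, in place of code of your own. Each camera call takes 0.05 s, during which the arm holds its last target. There are 200 camera calls.

## Task

Show the helper what goes into the kiln next and where: point down at the loose clay lid, then at the open jar it belongs to, then at the stamped clay tile they are to stand on (all three on the bare table, not among the pots on the boards), each time keeping the fingertips 2 to 4 cm above the middle of the top (above the jar's mouth, not in it) for three seconds. Lift the hand well clear between the three, do not point at either of the two cups that stand among them, and touch nothing at all; only point. Finish with the hand drawn straight up or back, the fingertips at least 20 cm above the table.

Things in the scene. Friction and masses are not known exactly. Their poses are not given: they have to be found in the camera images.
- lid_top (a point): Top of the loop of the loose lid of unglazed brown clay: a shallow dome 76 mm across with a small loop handle in its middle, 44 mm high in all, dome upward. This point is the middle of its top, 44 mm above the table. It stands upright on the bare worktable ahead of the robot, on the left or the right side; the lid, the jar and the two cups swap places from start to start, each at least 120 mm from the next. 
- jar_top (a point): Middle of the open mouth of the unglazed brown clay jar: egg-shaped, on a short round foot, without legs or handles, 85 mm across and 95 mm high, the tallest piece on the bare worktable. This point is level with its rim, 95 mm above the table. It stands upright on the bare worktable ahead of the robot, on the left or the right side; the lid, the jar and the two cups swap places from start to start, each at least 120 mm from the next. 
- tile_top (a point): Middle of the upper face of the rectangular brown clay tile with a stamped pattern, about 150 x 78 mm and 11 mm thick, lying flat and by itself on the bare worktable straight ahead of the robot, turned any way. This point is 11 mm above the table. The similar tile on the far board is not meant.
- round_cup_top (a point): Middle of the mouth of the round cup of dark brown clay, a plain bowl shape without feet, 82 mm across and 55 mm high; not to be pointed at. This point is level with its rim. It stands upright on the bare worktable ahead of the robot, on the left or the right side; the lid, the jar and the two cups swap places from start to start, each at least 120 mm from the next. 
- footed_cup_top (a point): Middle of the mouth of the footed cup of brown clay, a narrow cup on four thin legs, 55 mm across and 67 mm high; not to be pointed at. This point is level with its rim. It stands upright on the bare worktable ahead of the robot, on the left or the right side; the lid, the jar and the two cups swap places from start to start, each at least 120 mm from the next. 
- lid: The lid; origin in the middle of its underside, z up.
- jar: The jar; origin in the middle of its underside, z up.
- tile: The tile; origin in the middle of its underside, z up (its long side is slanted to its x axis by about 25 degrees).
- round_cup: The round cup; origin in the middle of its underside, z up.
- footed_cup: The footed cup; origin in the middle of its underside, z up.
Things that resemble listed ones, but are neither listed nor needed, are in the scene too. What is shaped like the round_cup but green is not meant. Leave any red look-alike of the footed_cup alone.

How it is judged (in metres and radians):
On the way, in this order (a step that is already met when the one before it is completed fails the run):
1. fingertips just above the lid for 2 s (horizontal distance between the grasp point and lid_top below 0.03 m and z of the grasp point in the frame of lid_top between 0.021 and 0.075 m), for 2 s.
2. fingertips just above the jar's mouth for 2 s (horizontal distance between the grasp point and jar_top below 0.03 m and z of the grasp point in the frame of jar_top between 0.021 and 0.075 m), for 2 s.
3. fingertips just above the tile for 2 s (horizontal distance between the grasp point and tile_top below 0.03 m and z of the grasp point in the frame of tile_top between 0.021 and 0.075 m), for 2 s.
At the end, for the whole second after the job is handed in: Lid, jar and tile were pointed at in order, 2 s each (grasp point within 30 mm of the middle sideways and 21 to 75 mm above the top, fingertips about 19 mm lower); the grasp point is now over 190 mm above the table; all five pieces are upright, at rest and within 10 mm of their start (height (world z) of the grasp point above 0.19 m and distance of each of lid_top, jar_top, tile_top, round_cup_top, footed_cup_top from where it was at the start of the episode below 0.01 m and angle between each of lid, jar, tile, round_cup, footed_cup's own z axis and vertical below 0.1 rad and linear speed of each of lid, jar, tile, round_cup, footed_cup below 0.02 m/s); the robot touches nothing.
It fails at once if the robot touches the lid, the jar, the tile or a cup (contact force between any of the fingers, the arm and lid above 0.5 N or contact force between any of the fingers, the arm and jar above 0.5 N or contact force between any of the fingers, the arm and tile above 0.5 N or contact force between any of the fingers, the arm and round_cup above 0.5 N or contact force between any of the fingers, the arm and footed_cup above 0.5 N).
It fails at once if one of the five pieces is lifted or shifted by more than 10 mm (distance of any of lid_top, jar_top, tile_top, round_cup_top, footed_cup_top from where it was at the start of the episode above 0.01 m).
It fails at once if a cup is pointed at (the fingers come low over its middle) ((horizontal distance between the grasp point and round_cup_top below 0.03 m and z of the grasp point in the frame of round_cup_top below 0.06 m) or (horizontal distance between the grasp point and footed_cup_top below 0.03 m and z of the grasp point in the frame of footed_cup_top below 0.06 m)).
It fails at once if the robot touches anything else (contact force between any of the fingers, the arm and anything else above 2 N).
It also fails if it takes over 64 s, if anything falls off the work surface, if the arm or the gripper's body presses on something with over 40 N, if the wrist force passes 120 N, or if a joint passes its speed limit or range.

## Working session

There is one attempt and no reset: what is moved stays moved. The work goes in short steps, Python scripts to look and compute and a tool call to move; the robot and the scene stay as the last step left them, time stands still between calls to the robot, and variables do not carry over. Pictures are saved under pics/ and viewed, at most 10 in all, crops included, and the job is handed in when it is done.

Besides the shell and the picture viewer there is one more tool, called after "Request:" as name([rows], argument=value, ...), one row to a line, values as JSON. arm_command: Moves the arm, as the interface text tells. Its arguments: {"type":"object","properties":{"plan":{"type":"array"},"newtons":{"type":"number"}},"required":["plan"]}

```bash
mkdir -p pics
cat > h.py <<'E'
import numpy as np,cv2
from cell import manip,eyes,ticket
E
python3 - <<'E'
from h import *
s=manip.read_state();print(s)
for n in("scene","side"):
    c=eyes.camera(n);cv2.imwrite(f"pics/{n}.png",c["img"]);np.savez(f"{n}.npz",**c);print(n,c["fx"],c["cx"],c["cy"],c["eye"],c["orientation"])
E
```

```text
{'clock': 0.0, 'joints': array([-6.66145139e-02,  3.00474686e-01,  1.52158097e+00,  1.62152598e-05,
        1.32068613e+00, -6.66140114e-02]), 'qd': array([-1.50816298e-04, -1.13094646e-04, -8.32620151e-05, -2.99559114e-04,
       -3.24486196e-04, -1.98959850e-04]), 'effort': array([-1.53750298e-03, -5.31805658e+01, -3.52735734e+01,  7.07558286e-02,
        2.43994006e-02, -4.79655944e-05]), 'eef_pos': array([5.49740844e+02, 1.06343763e-02, 2.04884408e+02]), 'eef_rot': array([-3.14044711e+00, -9.21631112e-05,  1.57079175e+00]), 'wrist_force': array([-0.15727072, -0.74773195, -0.07421409]), 'moment': array([-0.04033462,  0.02731905,  0.05372541]), 'finger_force': 0.0, 'finger_gap': 93.94370888788512}
scene 468.341721002102 279.44956572911804 214.1388536330193 [-531.25944572 -460.68297719 1343.76468424] [-2.40620325 -0.00561139 -1.11988682]
side 388.74184578403225 277.48856513200934 208.86540354410496 [ 890.93925569  487.8966575  1036.8192043 ] [-2.58871623e+00 -2.32198522e-03  2.43667418e+00]
```

View pics/scene.png

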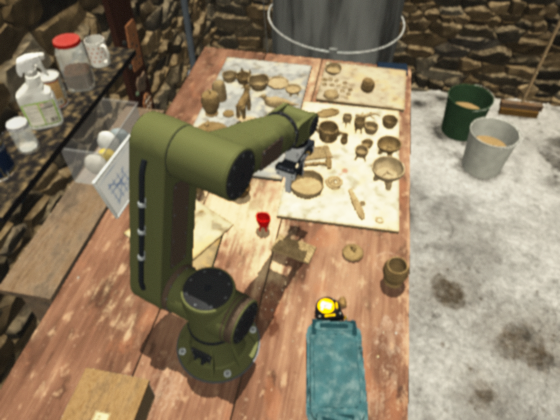

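View pics/side.png

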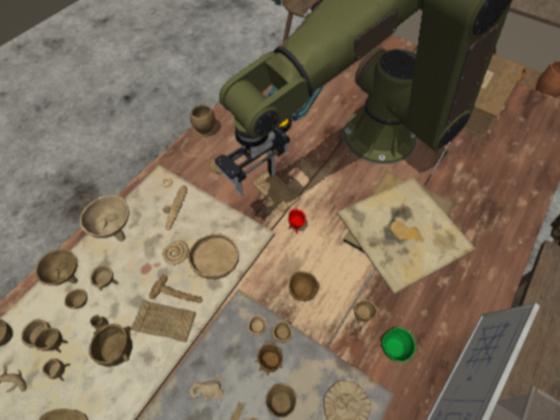

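The scene view shows the lid at (352,253), the jar at (396,275) and the tile at (293,250). The side view shows the jar at (203,119), the tile at (280,187), the round cup at (304,287) and the footed cup at (364,310); the red and green look-alikes are at (297,218) and (398,344). Next I confirm with enlarged crops and measure from depth.

```bash
cat >> h.py <<'E'
from scipy.spatial.transform import Rotation as R
def cloud(c):
    v,u=np.mgrid[0:420,0:560];z=c["z_map"].astype(float)
    p=np.stack([(u-c["cx"])/c["fx"]*z,(v-c["cy"])/c["fy"]*z,z],-1)
    w=p@R.from_euler("xyz",c["orientation"]).as_matrix().T+c["eye"]
    w[z==0]=np.nan
    return w
E
python3 - <<'E'
from h import *
S=dict(np.load("scene.npz"));D=dict(np.load("side.npz"))
def blobs(c,name,box,lo=5,hi=130):
    w=cloud(c);x0,y0,x1,y1=box
    m=((w[...,2]>lo)&(w[...,2]<hi)).astype(np.uint8);k=np.zeros_like(m);k[y0:y1,x0:x1]=1;m*=k
    n,l,st,ce=cv2.connectedComponentsWithStats(m)
    for i in range(1,n):
        if st[i,4]<60:continue
        p=w[l==i];zt=np.percentile(p[:,2],97);
        t=p[p[:,2]>zt-8]
        print(name,ce[i].round(),st[i,4],"ztop",zt.round(),"top bbox mid",((t.min(0)+t.max(0))/2).round()[:2],"ext",np.ptp(t,axis=0).round()[:2],"all mid",((p.min(0)+p.max(0))/2).round()[:2],"ext",np.ptp(p,axis=0).round()[:2])
blobs(S,"scene",(230,200,420,310));blobs(D,"side",(180,90,420,370))
a=cv2.resize(S["img"][225:305,250:420],(800,376),interpolation=2)
b=cv2.resize(D["img"][90:350,180:430],None,fx=2,fy=2)
cv2.imwrite("pics/a.png",a);cv2.imwrite("pics/b.png",b)
E
```

```text
scene [344. 213.] 3162 ztop 38.0 top bbox mid [ 693. -239.] ext [ 86. 141.] all mid [ 688. -142.] ext [303. 470.]
scene [263. 220.] 215 ztop 68.0 top bbox mid [472.  86.] ext [53. 59.] all mid [491.  86.] ext [90. 60.]
scene [293. 249.] 664 ztop 15.0 top bbox mid [431. -58.] ext [ 84. 148.] all mid [432. -58.] ext [ 89. 150.]
scene [352. 252.] 292 ztop 37.0 top bbox mid [ 507. -254.] ext [12. 20.] all mid [ 505. -255.] ext [75. 80.]
scene [395. 272.] 637 ztop 96.0 top bbox mid [ 453. -419.] ext [81. 72.] all mid [ 490. -417.] ext [155.  89.]
scene [330. 304.] 341 ztop 45.0 top bbox mid [ 253. -262.] ext [59. 74.] all mid [ 272. -267.] ext [98. 88.]
side [300. 112.] 394 ztop 42.0 top bbox mid [ 159. -255.] ext [216.  63.] all mid [ 139. -258.] ext [257.  73.]
side [202. 119.] 624 ztop 94.0 top bbox mid [ 459. -417.] ext [74. 71.] all mid [ 459. -416.] ext [83. 84.]
side [378. 138.] 2442 ztop 121.0 top bbox mid [42.  7.] ext [ 68. 131.] all mid [18. -0.] ext [212. 246.]
side [214. 165.] 108 ztop 23.0 top bbox mid [ 521. -256.] ext [49. 61.] all mid [ 521. -258.] ext [50. 68.]
side [276. 190.] 897 ztop 13.0 top bbox mid [434. -55.] ext [ 82. 151.] all mid [434. -55.] ext [ 82. 151.]
side [388. 229.] 6402 ztop 86.0 top bbox mid [280. 300.] ext [325. 283.] all mid [269. 285.] ext [349. 313.]
side [212. 256.] 8820 ztop 50.0 top bbox mid [727. -72.] ext [138. 322.] all mid [746. -50.] ext [411. 471.]
side [296. 218.] 313 ztop 68.0 top bbox mid [474.  88.] ext [52. 58.] all mid [474.  88.] ext [52. 58.]
side [303. 284.] 609 ztop 55.0 top bbox mid [597. 249.] ext [79. 81.] all mid [597. 249.] ext [80. 81.]
side [257. 342.] 7451 ztop 60.0 top bbox mid [757. 297.] ext [125. 139.] all mid [797. 312.] ext [333. 356.]
side [365. 310.] 419 ztop 68.0 top bbox mid [523. 403.] ext [51. 54.] all mid [511. 403.] ext [75. 54.]
side [399. 344.] 806 ztop 54.0 top bbox mid [519. 515.] ext [80. 76.] all mid [519. 515.] ext [80. 77.]
```

View pics/a.png

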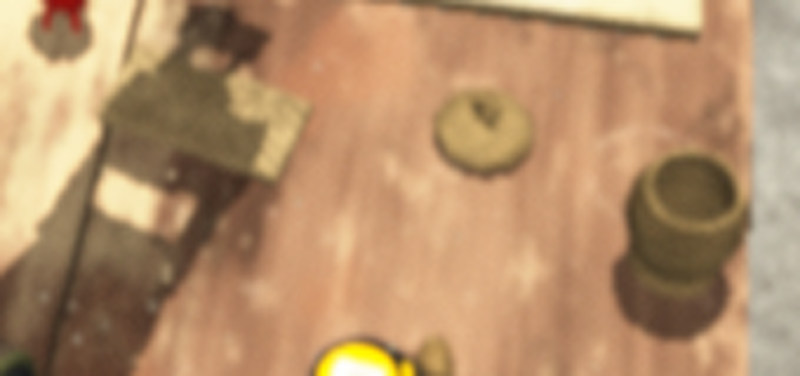

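View pics/b.png

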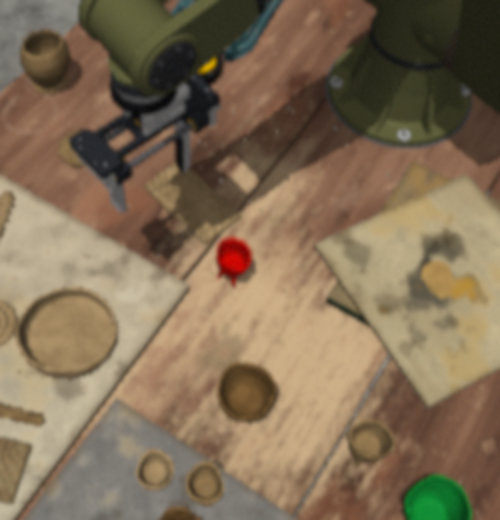

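In the enlarged crops, the lid (a dome with a loop, scene (352,253)), the open jar (396,275) and the rectangular tile alone on the bare table (293,250) match the descriptions in shape and size. The other tile is on the far board at side (163,321), and the cups are at y>0, so I stay clear of both.

Targets (x,y):
- lid (507,-254)
- jar (456,-418)
- tile (433,-57)

Tool axes: x = world +y, y = world +x, z = down.

Request:
arm_command([
  [-0.7,-0.012,-0.002,0,0],
  [-0.7,-0.024,-0.004,0,0],
  [-0.7,-0.027,-0.005,0,0],
  [-0.7,-0.027,-0.005,0,0],
  [-0.7,-0.027,-0.005,0,0],
  [-0.7,-0.027,-0.005,0,0],
  [-0.7,-0.027,-0.005,0,0],
  [-0.7,-0.027,-0.005,0,0],
  [-0.7,-0.024,-0.004,0,0],
  [-0.7,-0.02,-0.003,0,0],
  [-0.7,-0.012,0,0,0],
  [-0.7,0,0,0,0],
  [-0.7,0,0,0,0],
  [-0.7,0,0,0,0],
])

```text
clock: 1.85
eef_pos: [507.1, -253.4, 205.5]
eef_rot: [3.142, -0.0, 1.572]
wrist_force: [0.5, 0.2, -0.2]
finger_gap: 14.1
finger_force: 0.0
```

Run:
```python
from h import *
s=manip.read_state();print(s["clock"],s["eef_pos"],s["eef_rot"],s["finger_gap"])
for n in("scene","side","wrist"):
    c=eyes.camera(n);w=cloud(c)
    for nm,x,y,r,lo,hi in(("lid",507,-254,60,33,55),("lidall",507,-254,60,5,55),("jar",456,-418,60,85,105),("tile",433,-57,95,5,25)):
        with np.errstate(all="ignore"):m=(np.hypot(w[...,0]-x,w[...,1]-y)<r)&(w[...,2]>lo)&(w[...,2]<hi)
        p=w[m]
        if len(p)>5:print(n,nm,len(p),((p.min(0)+p.max(0))/2).round()[:2],np.ptp(p,axis=0).round())
cv2.imwrite("pics/w.png",c["img"])
```

```text
1.85 [ 507.14900972 -253.42401036  205.49583688] [ 3.14156767e+00 -1.87261135e-05  1.57157373e+00] 14.13833457358429
scene lid 13 [ 506. -256.] [15. 20. 10.]
scene lidall 306 [ 509. -252.] [102. 101.  38.]
scene jar 144 [ 454. -419.] [82. 70. 18.]
scene tile 707 [431. -48.] [184. 167.  16.]
side lid 12 [ 510. -251.] [ 9. 14. 10.]
side lidall 329 [ 510. -254.] [74. 82. 39.]
side jar 74 [ 461. -417.] [75. 66. 11.]
side tile 918 [446. -54.] [105. 155.  10.]
wrist lid 156 [ 508. -255.] [12. 21. 11.]
wrist lidall 3656 [ 508. -256.] [76. 76. 37.]
wrist jar 52 [ 492. -405.] [ 6. 12.  8.]
wrist tile 4920 [ 435. -105.] [80. 55.  8.]
```

View pics/w.png

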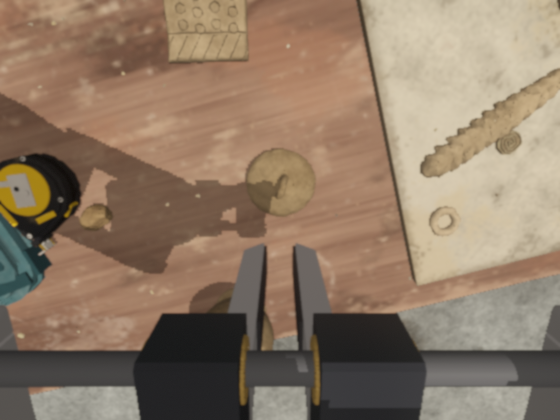

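The wrist view confirms the lid with its loop at (281,182), the stamped tile at the top (206,30) and the jar partly hidden at (240,320). Wrist depth puts the lid at (508,-255), so I go down to a fingertip height of about 74 mm and hold.

Request:
arm_command([
  [-0.7,-0.001,0.001,0.01,0],
  [-0.7,0,0,0.022,0],
  [-0.7,0,0,0.024,0],
  [-0.7,0,0,0.024,0],
  [-0.7,0,0,0.024,0],
  [-0.7,0,0,0.018,0],
  [-0.7,0,0,0.009,0],
  [-0.7,0,0,0,0],
  [-0.7,0,0,0,0],
  [-0.7,0,0,0,0],
  [-0.7,0,0,0,0],
  [-0.7,0,0,0,0],
  [-0.7,0,0,0,0],
  [-0.7,0,0,0,0],
  [-0.7,0,0,0,0],
  [-0.7,0,0,0,0],
  [-0.7,0,0,0,0],
  [-0.7,0,0,0,0],
  [-0.7,0,0,0,0],
  [-0.7,0,0,0,0],
])

```text
clock: 4.5
eef_pos: [508.0, -255.0, 74.4]
eef_rot: [3.142, 0.0, 1.571]
wrist_force: [-0.5, -0.4, 0.1]
finger_gap: 14.2
finger_force: 0.0
```

Request:
arm_command([
  [-0.7,0,0,0,0],
  [-0.7,0,0,0,0],
  [-0.7,0,0,0,0],
  [-0.7,0,0,0,0],
  [-0.7,0,0,0,0],
  [-0.7,0,0,0,0],
  [-0.7,0,0,0,0],
  [-0.7,0,0,0,0],
  [-0.7,0,0,0,0],
  [-0.7,0,0,0,0],
  [-0.7,0,0,0,0],
  [-0.7,0,0,0,0],
  [-0.7,0,0,0,0],
  [-0.7,0,0,0,0],
  [-0.7,0,0,0,0],
  [-0.7,0,0,0,0],
])

```text
clock: 6.5
eef_pos: [508.0, -255.0, 74.4]
eef_rot: [-3.142, -0.0, 1.571]
wrist_force: [-0.3, 0.1, 0.7]
finger_gap: 14.3
finger_force: 0.0
```

Request:
arm_command([
  [-0.7,0,0,-0.01,0],
  [-0.7,0,0,-0.024,0],
  [-0.7,0,0,-0.028,0],
  [-0.7,0,0,-0.028,0],
  [-0.7,0,0,-0.028,0],
  [-0.7,0,0,-0.022,0],
  [-0.7,0,0,-0.01,0],
  [-0.7,-0.01,-0.003,0,0],
  [-0.7,-0.022,-0.007,0,0],
  [-0.7,-0.026,-0.008,0,0],
  [-0.7,-0.026,-0.008,0,0],
  [-0.7,-0.026,-0.008,0,0],
  [-0.7,-0.026,-0.008,0,0],
  [-0.7,-0.018,-0.006,0,0],
  [-0.7,-0.009,-0.003,0,0],
  [-0.7,0,0,0,0],
  [-0.7,0,0,0,0],
  [-0.7,0,0,0,0],
])

```text
clock: 8.75
eef_pos: [457.3, -417.4, 224.6]
eef_rot: [3.141, 0.0, 1.572]
wrist_force: [0.1, -0.2, -0.3]
finger_gap: 14.1
finger_force: 0.0
```

Run:
```python
from h import *
s=manip.read_state();print(s["clock"],s["eef_pos"])
for n in("scene","wrist"):
    c=eyes.camera(n);w=cloud(c)
    for nm,x,y,r,lo,hi in(("lid",507,-254,60,33,55),("jar",456,-418,60,85,105),("tile",433,-57,90,8,20)):
        with np.errstate(all="ignore"):m=(np.hypot(w[...,0]-x,w[...,1]-y)<r)&(w[...,2]>lo)&(w[...,2]<hi)
        p=w[m]
        if len(p)>5:print(n,nm,len(p),((p.min(0)+p.max(0))/2).round()[:2],np.ptp(p,axis=0).round())
```

```text
8.75 [ 457.33898634 -417.43894832  224.58967906]
scene lid 12 [ 507. -255.] [11. 18. 14.]
scene jar 151 [ 454. -420.] [81. 72. 16.]
scene tile 486 [428. -58.] [122. 148.   9.]
wrist lid 199 [ 507. -256.] [12. 23. 12.]
wrist jar 1675 [ 457. -418.] [77. 72. 11.]
```

The wrist view gives the jar at (457,-418). I go down 100 mm to a fingertip height of 125 mm and hold.

Request:
arm_command([
  [-0.7,0,0,0.01,0],
  [-0.7,0,0,0.02,0],
  [-0.7,0,0,0.022,0],
  [-0.7,0,0,0.022,0],
  [-0.7,0,0,0.016,0],
  [-0.7,0,0,0.009,0],
  [-0.7,0,0,0,0],
  [-0.7,0,0,0,0],
  [-0.7,0,0,0,0],
  [-0.7,0,0,0,0],
  [-0.7,0,0,0,0],
  [-0.7,0,0,0,0],
  [-0.7,0,0,0,0],
  [-0.7,0,0,0,0],
  [-0.7,0,0,0,0],
  [-0.7,0,0,0,0],
  [-0.7,0,0,0,0],
  [-0.7,0,0,0,0],
  [-0.7,0,0,0,0],
  [-0.7,0,0,0,0],
])

```text
clock: 11.35
eef_pos: [457.0, -418.0, 125.5]
eef_rot: [3.142, 0.0, 1.571]
wrist_force: [0.5, 0.2, 0.4]
finger_gap: 14.0
finger_force: 0.0
```

Request:
arm_command([
  [-0.7,0,0,0,0],
  [-0.7,0,0,0,0],
  [-0.7,0,0,0,0],
  [-0.7,0,0,0,0],
  [-0.7,0,0,0,0],
  [-0.7,0,0,0,0],
  [-0.7,0,0,0,0],
  [-0.7,0,0,0,0],
  [-0.7,0,0,0,0],
  [-0.7,0,0,0,0],
  [-0.7,0,0,0,0],
  [-0.7,0,0,0,0],
  [-0.7,0,0,0,0],
  [-0.7,0,0,0,0],
  [-0.7,0,0,0,0],
  [-0.7,0,0,0,0],
])

```text
clock: 13.35
eef_pos: [457.0, -418.0, 125.5]
eef_rot: [3.142, 0.0, 1.571]
wrist_force: [-0.7, 0.6, -0.3]
finger_gap: 13.9
finger_force: 0.0
```

Request:
arm_command([
  [-0.7,0,0,-0.01,0],
  [-0.7,0,0,-0.022,0],
  [-0.7,0,0,-0.026,0],
  [-0.7,0,0,-0.026,0],
  [-0.7,0,0,-0.012,0],
  [-0.7,0,0,-0.004,0],
  [-0.7,0.016,0,0,0],
  [-0.7,0.026,-0.001,0,0],
  [-0.7,0.03,-0.002,0,0],
  [-0.7,0.034,-0.003,0,0],
  [-0.7,0.034,-0.003,0,0],
  [-0.7,0.034,-0.003,0,0],
  [-0.7,0.034,-0.003,0,0],
  [-0.7,0.034,-0.003,0,0],
  [-0.7,0.034,-0.003,0,0],
  [-0.7,0.034,-0.002,0,0],
  [-0.7,0.028,-0.001,0,0],
  [-0.7,0.016,0,0,0],
  [-0.7,0.008,0,0,0],
  [-0.7,0,0,0,0],
])

```text
clock: 15.85
eef_pos: [432.9, -56.0, 225.2]
eef_rot: [-3.141, 0.0, 1.571]
wrist_force: [-0.3, 0.3, -0.3]
finger_gap: 14.3
finger_force: 0.0
```

Run:
```python
from h import *
s=manip.read_state();print(s["clock"],s["eef_pos"])
c=eyes.camera("wrist");w=cloud(c)
with np.errstate(all="ignore"):m=(np.hypot(w[...,0]-433,w[...,1]+57)<100)&(w[...,2]>6)&(w[...,2]<20)
n,l,st,ce=cv2.connectedComponentsWithStats(m.astype(np.uint8));i=1+st[1:,4].argmax()
p=w[l==i][:,:2].astype(np.float32);print(len(p),cv2.minAreaRect(p))
```

```text
15.85 [432.93185008 -55.96712287 225.24224576]
8454 ((433.4114990234375, -55.941307067871094), (80.40772247314453, 149.4307098388672), 1.572855830192566)
```

The tool is centred over the tile. I go down 184 mm to a fingertip height of 41 mm, hold, then lift.

Request:
arm_command([
  [-0.7,0,0,0.012,0],
  [-0.7,0,0,0.024,0],
  [-0.7,0,0,0.028,0],
  [-0.7,0,0,0.028,0],
  [-0.7,0,0,0.028,0],
  [-0.7,0,0,0.026,0],
  [-0.7,0,0,0.02,0],
  [-0.7,0,0,0.012,0],
  [-0.7,0,0,0.006,0],
  [-0.7,0,0,0,0],
  [-0.7,0,0,0,0],
  [-0.7,0,0,0,0],
  [-0.7,0,0,0,0],
  [-0.7,0,0,0,0],
  [-0.7,0,0,0,0],
  [-0.7,0,0,0,0],
  [-0.7,0,0,0,0],
  [-0.7,0,0,0,0],
  [-0.7,0,0,0,0],
  [-0.7,0,0,0,0],
])

```text
clock: 18.4
eef_pos: [433.0, -56.0, 41.5]
eef_rot: [-3.142, -0.0, 1.571]
wrist_force: [0.0, -0.6, -0.2]
finger_gap: 14.3
finger_force: 0.0
```

Request:
arm_command([
  [-0.7,0,0,0,0],
  [-0.7,0,0,0,0],
  [-0.7,0,0,0,0],
  [-0.7,0,0,0,0],
  [-0.7,0,0,0,0],
  [-0.7,0,0,0,0],
  [-0.7,0,0,0,0],
  [-0.7,0,0,0,0],
  [-0.7,0,0,0,0],
  [-0.7,0,0,0,0],
  [-0.7,0,0,0,0],
  [-0.7,0,0,0,0],
  [-0.7,0,0,0,0],
  [-0.7,0,0,0,0],
  [-0.7,0,0,0,0],
  [-0.7,0,0,0,0],
  [-0.7,0,0,0,0],
  [-0.7,0,0,0,0],
])

```text
clock: 20.65
eef_pos: [433.0, -56.0, 41.5]
eef_rot: [3.142, -0.0, 1.571]
wrist_force: [-0.5, 0.4, 1.2]
finger_gap: 13.7
finger_force: 0.0
```

Request:
arm_command([
  [-0.7,0,0,-0.012,0],
  [-0.7,0,0,-0.024,0],
  [-0.7,0,0,-0.03,0],
  [-0.7,0,0,-0.03,0],
  [-0.7,0,0,-0.03,0],
  [-0.7,0,0,-0.03,0],
  [-0.7,0,0,-0.024,0],
  [-0.7,0,0,-0.016,0],
  [-0.7,0,0,-0.008,0],
  [-0.7,0,0,0,0],
  [-0.7,0,0,0,0],
  [-0.7,0,0,0,0],
  [-0.7,0,0,0,0],
  [-0.7,0,0,0,0],
])

```text
clock: 22.4
eef_pos: [433.0, -56.0, 245.3]
eef_rot: [-3.141, -0.0, 1.571]
wrist_force: [-0.5, -0.5, 0.3]
finger_gap: 14.2
finger_force: 0.0
```

Run:
```python
from h import *
s=manip.read_state();print(s["clock"],s["eef_pos"],abs(s["qd"]).max())
if s["eef_pos"][2]>215: print(ticket.sign_off())
```

```text
22.4 [432.95651587 -56.01433331 245.31048573] 0.0009573776713338412
the job is handed in; nothing more can be done
None
```

I pointed at the lid, the jar and the tile in that order, about 3 cm above each for over 3 s, with no sign of contact; the hand finished 245 mm above the table and the job is handed in (no verdict was returned).

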